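# Set the bread display's lamp switches

### The arm

A 7-joint arm with a two-finger parallel gripper is mounted at the origin on the work surface. World frame = base frame: x ahead of the robot, y to its left, z up, the work surface at z = 0. Lengths are in mm, angles in rad, forces in N, time in s.
With the tool pointing down it reaches from about 400 to 875 mm from the base axis. Payload 4.4 kg.
Tool frame: the origin (TCP) lies midway between the tips of the shut fingers; the grasp point (between the pads) lies 19 mm behind it (ctrl.grip_point_offset is the distance from the TCP to the grasp point, in mm); z points along the fingers, y is the line along which they close (so a half turn about z gives the same grasp; the last joint's range is limited). The gripper opens to 85 mm and grips with 20 to 120 N. Pads are 22 mm wide; open, the fingers measure 114 mm over their backs; the gripper's body (76 mm by 85 mm) begins 54 mm behind the grasp point. The pads swing forward as they close: fully open they stand 13 mm farther back than shut.
Start: joints at [1.159, 0.628, 0.038, 1.517, -0.027, 0.996, -0.02], TCP at [220.345, -611.527, 231.313] pointing down, gripper open.
Joint ranges: [-3.06, 3.06], [-0.37, 2.12], [-1.25, 1.32], [0.18, 2.47], [-1.1, 4.24], [0.23, 1.98], [-2.94, 2.94]. Speed limits (rad/s): [2.57, 2.57, 3.14, 3.14, 3.14, 3.14, 3.14].

### API

Orientations are given as [roll, pitch, yaw] about the fixed x, y, z axes, in that order (R = Rz(yaw) Ry(pitch) Rx(roll)).
In Python, from cell import ctrl gives the robot as it stands.
- The arm moves only by the tool nudge_tcp, called after ">>>" as a command line: name --argument value ..., lists and objects as JSON in quotes. Schema: {"type":"object","properties":{"offsets":{"type":"array","items":{"type":"object","properties":{"dx":{"type":"number"},"dy":{"type":"number"},"dz":{"type":"number"},"drx":{"type":"number"},"dry":{"type":"number"},"drz":{"type":"number"},"jaw":{"type":"number"}},"additionalProperties":false,"required":["jaw"]},"minItems":1,"maxItems":12},"only":{"type":"string"},"quiet":{"type":"boolean"},"lines":{"type":"string"}},"required":["offsets"],"additionalProperties":false}. offsets is a list of rows, 1 to 12 of them, each an object with the fields dx, dy, dz (the shift in mm), drx, dry, drz (a rotation vector in rad), jaw (the finger opening in mm); a field left out counts as zero (the opening has to be given); each row shifts and turns the commanded pose from where the row before left it, along the tool's axes as they then stand; what a row does not reach is not made up. A row lasts 1/10 s, in which the tool goes at most 50 mm and 0.15 rad, less where a joint would pass 70% of its speed; a pose out of reach is approached as far as the arm can. The fingers move at their own pace and stop on an object; the grip force is fixed at half the most. Time passes only in rows, so rows that do not move let the fingers close. The tool returns the time, the measured TCP pose, the force, the opening and the grip force at its end. only (a regular expression) keeps the lines of the reply that match it, lines (a string "A,B") keeps lines A to B, and quiet returns only ok. Input that does not fit is refused with a message, and nothing moves.
- ctrl.read_state(): the state, without advancing time (a new reading comes with each control period).
- ctrl.get_image(name): name is "side" or "top"; returns the picture (480x640x3 uint8, blue, green, red); there is no depth.
- ctrl.calibration(name): a dict with "fx", "fy", "cx", "cy" (pixels), "k1" (the pictures are not rectified: a ray, as slopes to the right and down, at radius r is drawn at 1 + k1 r^2 times it, then the intrinsics apply), "rvec" (rotation vector, rad) and "tvec" (3), from world to camera coordinates, as OpenCV has them. Camera axes: x right, y down, z forward; pixel columns grow to the right and rows downward; lengths in mm; the calibration is good to about 2 mm. A picture is of the moment at which its call begins. calibration takes no time and is no camera call.
- ctrl.finish_job(): hands the job in; it is judged then, once.
The state is a dict: "clock": time; "qpos": joint angles; "qd": joint speeds; "tau": joint torques, N m; "eef_pos": TCP position; "tool_rot": TCP orientation; "force": force on the tool from outside, world axes, zero at the start; "torque": the same for the moment, N m; "width": finger opening in mm; "gripper_force": force on a finger pad.
Only numpy, scipy, OpenCV 4.12 (cv2) and the standard library are available. Lean on these libraries where they do the work, as an engineer would, in place of code of your own. Each camera call takes 0.05 s, during which the arm holds its last target. There are 200 camera calls.

### The job

Unhook the orange guard from the switch box of the bread display (lift it past the tip of its hook before drawing it off) and stand it upright in the middle of the green mat, clear of the gripper. Then set the five lamp switches, counted from the left as the robot sees them: first, third and fourth ON (levers leaning to the rear, away from the robot), second and fifth OFF (levers leaning to the front). Do not shift or knock over anything else on the counter.

Things in the scene. Friction and masses are not known exactly. Their poses are not given: they have to be found in the camera images.
- controller: black lamp switch box of the bread display, fixed to the counter, turned by up to 0.25 rad: 180 (x) x 200 (y) x 50 mm high. Origin under its centre; x points from its front edge (robot side) to its rear, y to the left along the switch row, z up. Five switch levers stand side by side on its flat top; a yellow dot marks the first, a green stripe runs along the ON (rear) side
- switch_row (a point): foot of the middle switch on the box top, at (-25, 0, 50) mm in the frame of the box. The five levers stand in a row along the box's y axis at 24 mm pitch: y = 48, 24, 0, -24, -48 mm, counted from the left as the robot sees it
- hook_tip (a point): top of the upturned hook tip, at (43, 0, 115) mm in the frame of the box. The hook is a 6 mm steel bar that runs forwards (-x) at z = 83 mm from a grey back plate (12 x 80 mm, at x = 84 mm, top at z = 100 mm) to x = 43 mm and there turns straight up to the tip
- guard: loose orange see-through guard, 130 g, stood over the switches: hood 90 (x) x 150 (y) x 42 mm, open front and rear; panel 4 mm thick on two side walls 4 mm thick, 38 mm high. Origin under its centre, level with the walls' feet. At the start the origin is at (-25, 0, 50) mm in the box's frame, axes alike. A wire bail at its rear lies over the hook
- guard_bar (a point): middle of the cross bar of the guard's bail, at (85, 0, 40) mm in the guard's frame. The bail, of 6 mm wire, sticks out level: arms at y = +-22 mm, cross bar along y. The bar lies over the hook bar, behind the upturned tip: the guard must rise 28 mm straight up (40 is safe) before it can be drawn forwards (-x)
- guard_fin (a point): top centre of the upright grip fin on the guard, at (5, 0, 74) mm in the guard's frame: 45 (x) x 12 (y) mm, 32 mm tall, from the panel's top (42 mm) up to 74 mm; to be pinched across its 12 mm
- mat: dark green rubber mat, fixed flat on the counter, 200 (x) x 240 (y) mm, 4 mm thick; origin under its centre, x and y along its sides, z up
- sw1 (a joint): the first (leftmost) switch: a white lever with a red tip, 6 (x) x 8 (y) mm, reaching 29 mm above the box top, hinged at the box top about y. In rad: +0.4 is ON (leaning to the rear, away from the robot), -0.4 is OFF (leaning to the front). Weighted tip (28 g), no spring: pushed past upright (0) it falls by itself to the other end stop and stays; under 1 N
- sw2 (a joint): the second switch: a white lever with a red tip, 6 (x) x 8 (y) mm, reaching 29 mm above the box top, hinged at the box top about y. In rad: +0.4 is ON (leaning to the rear, away from the robot), -0.4 is OFF (leaning to the front). Weighted tip (28 g), no spring: pushed past upright (0) it falls by itself to the other end stop and stays; under 1 N
- sw3 (a joint): the third (middle) switch: a white lever with a red tip, 6 (x) x 8 (y) mm, reaching 29 mm above the box top, hinged at the box top about y. In rad: +0.4 is ON (leaning to the rear, away from the robot), -0.4 is OFF (leaning to the front). Weighted tip (28 g), no spring: pushed past upright (0) it falls by itself to the other end stop and stays; under 1 N
- sw4 (a joint): the fourth switch: a white lever with a red tip, 6 (x) x 8 (y) mm, reaching 29 mm above the box top, hinged at the box top about y. In rad: +0.4 is ON (leaning to the rear, away from the robot), -0.4 is OFF (leaning to the front). Weighted tip (28 g), no spring: pushed past upright (0) it falls by itself to the other end stop and stays; under 1 N
- sw5 (a joint): the fifth (rightmost) switch: a white lever with a red tip, 6 (x) x 8 (y) mm, reaching 29 mm above the box top, hinged at the box top about y. In rad: +0.4 is ON (leaning to the rear, away from the robot), -0.4 is OFF (leaning to the front). Weighted tip (28 g), no spring: pushed past upright (0) it falls by itself to the other end stop and stays; under 1 N
- roll_pale: bystander: round pale bread roll, 66 mm across, 45 mm high; origin under its centre
- roll_brown: bystander: round brown bread roll, 66 mm across, 45 mm high; origin under its centre
- loaf: bystander: brown bread loaf, 200 x 100 x 98 mm; origin under its centre
- jam_jar: bystander: dark red jam jar with a red cap, 60 mm across, 80 mm high; origin under its centre
- oil_bottle: bystander: green glass oil bottle, 64 mm across, 200 mm high; origin under its centre
- mug: bystander: blue mug, 80 mm across, 90 mm high; origin under its centre
- scraper: bystander: dough scraper lying flat, steel blade and dark wooden grip, about 100 x 140 x 22 mm; origin under its centre

How it is judged:
By the outcome, as a careful person would: the job done as asked, in the order asked, and still so for the second after the job is handed in, with the robot touching nothing.
It also fails if it takes over 72 s, if anything falls off the work surface, if the arm or the gripper's body presses on something with over 40 N, if the wrist force passes 120 N, or if a joint passes its speed limit or range.

## Working session

There is one attempt and no reset: what is moved stays moved. The work goes in short steps, Python scripts to look and compute and a tool call to move; the robot and the scene stay as the last step left them, time stands still between calls to the robot, and variables do not carry over. Pictures are saved under pics/ and viewed, at most 10 in all, crops included, and the job is handed in when it is done.

```bash
ls; mkdir -p pics
```

Run:
```python
from cell import ctrl
import cv2
for n in("side","top"):
    cv2.imwrite(f"pics/{n}0.png",ctrl.get_image(n)); print(n,ctrl.calibration(n))
print(ctrl.read_state())
```

```text
cell.py
pics
side {'fx': 445.0424019612902, 'fy': 445.0424019612902, 'cx': 316.9600133259953, 'cy': 244.06753553644094, 'k1': -0.03687982908007914, 'rvec': array([ 2.25509071, -0.20771053,  0.1203205 ]), 'tvec': array([-584.35764731,  143.93650798,  980.61866824])}
top {'fx': 543.0267292190694, 'fy': 543.0267292190694, 'cx': 315.914928385807, 'cy': 240.09753915410516, 'k1': -0.06989989096332958, 'rvec': array([ 2.12440166, -2.13489666,  0.16827   ]), 'tvec': array([  37.73850214,  593.76227966, 1655.51112706])}
{'clock': 0.1, 'qpos': array([ 1.15918334,  0.62921752,  0.03843291,  1.51825202, -0.02699488,
        0.99632   , -0.01999355]), 'qd': array([-0.00146234, -0.00080746, -0.00038507, -0.00202672, -0.00074523,
       -0.00064794,  0.0005355 ]), 'tau': array([ 4.04112681e-03, -5.64529145e+01,  1.23084426e+00, -1.93973422e+01,
        1.13313622e-02,  5.41910558e-03, -1.15655274e-05]), 'eef_pos': array([ 220.17139182, -610.98576284,  230.50935346]), 'tool_rot': array([-3.13991329e+00,  1.20747284e-05,  3.45832190e-01]), 'force': array([ 0.03513774, -0.40598981, -0.47186717]), 'torque': array([-0.02046656,  0.04140982,  0.04646882]), 'gripper_force': 0.0, 'width': 85.44817045783368}
```

View pics/side0.png

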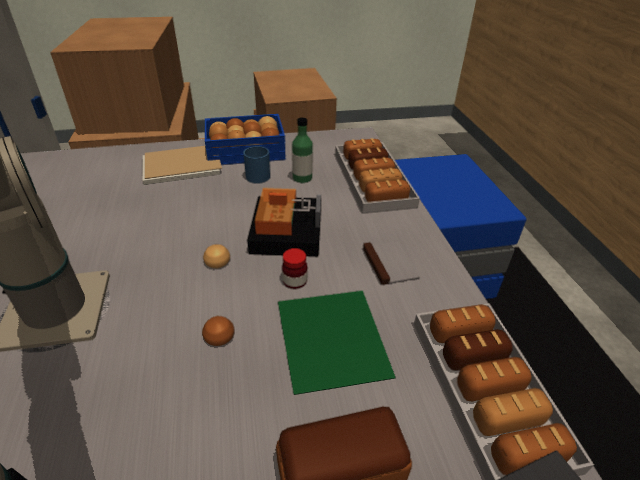

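View pics/top0.png

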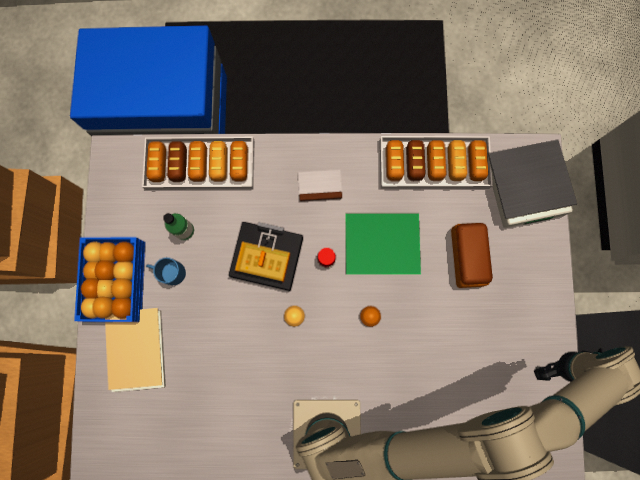

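The side view shows the box around (287,225) with the guard at (277,212), and the jar at (294,268) stands between box and mat. The top view shows the box centred near (266,256), the jar at (326,257), the mat at (383,243), and rolls at (294,316) and (370,316). Next I'll enlarge the box in both views.

Create h.py:
```python
import numpy as np,cv2
from cell import ctrl
def proj(n,P):
    c=ctrl.calibration(n);R=cv2.Rodrigues(c['rvec'])[0]
    p=np.atleast_2d(P)@R.T+c['tvec'];s=p[:,:2]/p[:,2:]
    s=s*(1+c['k1']*(s**2).sum(1,keepdims=True))
    return s*c['fx']+[c['cx'],c['cy']]
def ray(n,uv):
    c=ctrl.calibration(n);R=cv2.Rodrigues(c['rvec'])[0]
    d=(np.array(uv,float)-[c['cx'],c['cy']])/c['fx'];s=d.copy()
    for _ in range(20): s=d/(1+c['k1']*(s@s))
    return -R.T@c['tvec'],R.T@np.r_[s,1]
def onz(n,uv,z):
    o,d=ray(n,uv);return o+d*(z-o[2])/d[2]
def tri(a,b):
    A=[];y=[]
    for n,uv in(("side",a),("top",b)):
        o,d=ray(n,uv);d/=np.linalg.norm(d);M=np.eye(3)-np.outer(d,d);A.append(M);y.append(M@o)
    return np.linalg.lstsq(np.vstack(A),np.hstack(y),rcond=None)[0]
def crop(im,x,y,w,h,k): return cv2.resize(im[y:y+h,x:x+w],None,fx=k,fy=k,interpolation=cv2.INTER_CUBIC)
```

Run:
```python
from h import *
a=cv2.imread("pics/side0.png");b=cv2.imread("pics/top0.png")
cv2.imwrite("pics/c0.png",np.vstack([crop(a,240,180,100,75,4)*1,crop(b,220,215,100,75,4)]) if 0 else np.hstack([crop(a,240,178,90,80,4.4),crop(b,222,215,90,80,4.4)]))
# mat
for n,im in(("side",a),("top",b)):
    hsv=cv2.cvtColor(im,cv2.COLOR_BGR2HSV);m=cv2.inRange(hsv,(60,120,40),(85,255,255))
    c=max(cv2.findContours(m,0,2)[0],key=cv2.contourArea)
    q=cv2.approxPolyDP(c,6,True)[:,0];print(n,[onz(n,p,4).round().tolist()[:2] for p in q])
for n,uv,z in(("top",(326,257),80),("side",(294,256),80),("top",(294,316),30),("top",(370,316),30),("top",(320,185),15)):print(n,uv,onz(n,uv,z).round())
```

```text
side [[689.0, -69.0], [492.0, -69.0], [493.0, -303.0], [688.0, -304.0]]
top [[687.0, -63.0], [495.0, -60.0], [493.0, -297.0], [686.0, -297.0]]
top (326, 257) [536.   4.  80.]
side (294, 256) [540.  -6.  80.]
top (294, 316) [358. 104.  30.]
top (370, 316) [ 357. -132.   30.]
top (320, 185) [782.  21.  15.]
```

View pics/c0.png

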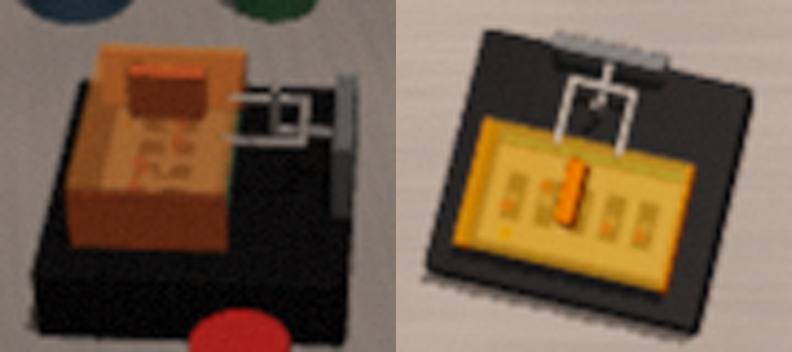

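The crop shows the side view (left) with panel corners at (68,190), (228,193), (246,50), (100,45) and the fin at 128–207. In the top view (right) the panel corners are at (487,118), (694,163), (667,290), (455,243), with the bail corners on the hook. I'll fit the box pose to both views.

Create fit.py:
```python
from h import *
from scipy.optimize import least_squares
B=[("side",(68,190),(-70,-75,92)),("side",(228,193),(20,-75,92)),("side",(246,50),(20,75,92)),("side",(100,45),(-70,75,92)),
("side",(38,278),(-90,-100,50)),("side",(350,287),(90,-100,50)),("side",(307,97),(60,22,90)),("side",(305,143),(60,-22,90)),
("side",(128,65),(-42,6,124)),("side",(207,67),(2,6,124)),("side",(70,248),(-70,-75,50)),("side",(228,250),(20,-75,50)),
("top",(487,118),(20,75,92)),("top",(694,163),(20,-75,92)),("top",(667,290),(-70,-75,92)),("top",(455,243),(-70,75,92)),
("top",(487,32),(90,100,50)),("top",(752,93),(90,-100,50)),("top",(573,82),(60,22,90)),("top",(634,93),(60,-22,90))]
off={"side":(0,240,178),"top":(396,222,215)}
px=np.array([[(u-off[n][0]+.5)/4.4-.5+off[n][1],(v+.5)/4.4-.5+off[n][2]] for n,(u,v),_ in B])
L=np.array([b[2] for b in B],float);N=[b[0] for b in B]
def W(p,L):
    c,s=np.cos(p[2]),np.sin(p[2]);return L@np.array([[c,s,0],[-s,c,0],[0,0,1]])+[p[0],p[1],p[3]]
def res(p,k=slice(None)):
    w=W(p,L);r=np.array([proj(n,x)[0] for n,x in zip(N,w)])-px;return r
if __name__=="__main__":
    for nm in("side","top",None):
        ix=[i for i in range(len(N)) if nm in(None,N[i])]
        r=least_squares(lambda p:res(p)[ix].ravel(),[540,170,-.2,0],loss="soft_l1")
        print(nm,r.x.round(3),np.abs(r.fun).max().round(2))
    print(res(r.x).round(1).tolist())
    print(tri(px[0],px[14]),tri(px[1],px[13]),tri(px[6],px[18]))
    for P in((-20,0,124),(43,0,115),(-25,0,50)):print(P,W(r.x,np.array([P])).round(1))
```

```bash
python3 fit.py
```

```text
side [ 5.48213e+02  1.89202e+02 -2.15000e-01 -2.85000e+00] 1.36
top [ 5.50741e+02  1.94962e+02 -2.25000e-01 -2.49830e+01] 1.12
None [ 5.48457e+02  1.92841e+02 -2.18000e-01 -5.57000e+00] 1.75
[[-0.1, -0.1], [-0.1, 0.3], [-0.3, -0.1], [0.1, 0.1], [-1.4, -0.8], [-0.1, -0.7], [-0.3, 1.2], [-0.5, 0.4], [0.5, -0.2], [-0.3, -0.2], [0.7, 0.0], [0.2, 0.6], [-0.2, 0.2], [0.2, 0.2], [-0.1, -0.0], [0.2, 0.2], [-0.7, -0.9], [0.4, -1.8], [0.0, -0.4], [0.0, 0.1]]
[463.88883142 134.37177595  86.3980497 ] [552.18492663 116.02304147  86.68952419] [611.16316314 200.93482004  88.1422721 ]
(-20, 0, 124) [[528.9 197.2 118.4]]
(43, 0, 115) [[590.4 183.5 109.4]]
(-25, 0, 50) [[524.1 198.3  44.4]]
```

Create to.py:
```python
import sys;from h import *
from scipy.spatial.transform import Rotation as Ro
def to(t,yaw=None):
    s=ctrl.read_state();R=Ro.from_euler('xyz',s['tool_rot']);d=R.inv().apply(np.array(t)-s['eef_pos'])
    print("pos",s['eef_pos'].round(1),"rot",s['tool_rot'].round(3),"tool d",d.round(1),end=" ")
    if yaw is not None: print("rv",(R.inv()*Ro.from_euler('xyz',[np.pi,0,yaw])).as_rotvec().round(3))
if __name__=="__main__": a=[float(x) for x in sys.argv[1:]];to(a[:3],a[3] if len(a)>3 else None)
```

```text
(no output)
```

>>> nudge_tcp --offsets '[{"drz": 0.141,"jaw": 85},{"drz": 0.141,"jaw": 85},{"drz": 0.141,"jaw": 85},{"drz": 0.141,"jaw": 85},{"jaw": 85}]'

```text
clock: 0.6
eef_pos: [220.4, -611.1, 230.7]
tool_rot: [-3.141, 0.001, -0.218]
force: [-0.8, 0.1, -0.4]
width: 84.8
gripper_force: 0.0
```

```bash
python3 to.py 529 196.5 200 -0.218
```

```text
pos [ 220.4 -611.1  230.7] rot [-3.141e+00  1.000e-03 -2.180e-01] tool d [ 126.3 -855.3   31.2] rv [-0.001  0.001 -0.   ]
```

>>> nudge_tcp --offsets '[{"dx": 25,"dy": -40,"jaw": 85},{"dx": 25,"dy": -40,"jaw": 85},{"dx": 25,"dy": -40,"jaw": 85},{"dx": 25,"dy": -40,"jaw": 85},{"dx": 26,"dy": -40,"jaw": 85},{"dy": -48,"jaw": 85},{"dy": -48,"jaw": 85},{"dy": -48,"jaw": 85},{"dy": -48,"jaw": 85},{"dy": -48,"jaw": 85},{"dy": -48,"jaw": 85},{"dy": -48,"jaw": 85}]'

```text
clock: 1.8
eef_pos: [459.5, -113.6, 231.4]
tool_rot: [3.142, -0.0, -0.214]
force: [1.6, -0.7, 0.6]
width: 85.2
gripper_force: 0.0
```

```bash
python3 to.py 529 196.5 200 -0.218
```

```text
pos [ 459.5 -113.6  231.4] rot [ 3.142 -0.    -0.214] tool d [   2.  -317.8   31.4] rv [ 0.    -0.     0.004]
```

>>> nudge_tcp --offsets '[{"dy": -48,"jaw": 40},{"dy": -48,"jaw": 40},{"dy": -48,"jaw": 40},{"dy": -48,"jaw": 40},{"dy": -48,"dz": 5,"jaw": 40},{"dy": -48,"dz": 10,"jaw": 40},{"dy": -20,"dz": 16,"jaw": 40},{"jaw": 40},{"jaw": 40},{"jaw": 40}]'

```text
clock: 2.8
eef_pos: [526.3, 183.3, 200.8]
tool_rot: [3.141, -0.001, -0.219]
force: [0.2, -0.0, 0.6]
width: 39.9
gripper_force: 0.0
```

```bash
python3 to.py 529 196.5 200 -0.218
```

Run:
```python
from h import *
ims={n:ctrl.get_image(n) for n in("side","top")}
for n in ims:cv2.imwrite(f"pics/{n}1.png",ims[n])
print(proj("side",[[529,196.5,200],[529,196.5,124]]),proj("top",[[529,196.5,200],[529,196.5,124]]))
cv2.imwrite("pics/c1.png",np.hstack([crop(ims["side"],235,150,90,110,4.4),crop(ims["top"],222,200,90,110,4.4)]))
```

```text
pos [526.3 183.3 200.8] rot [ 3.141e+00 -1.000e-03 -2.190e-01] tool d [ -0.3 -13.5   0.8] rv [ 0.001 -0.001 -0.001]
[[276.31138355 165.72283893]
 [277.53451136 192.00780161]] [[258.81963953 254.10566361]
 [261.70804118 257.69049522]]
```

View pics/c1.png

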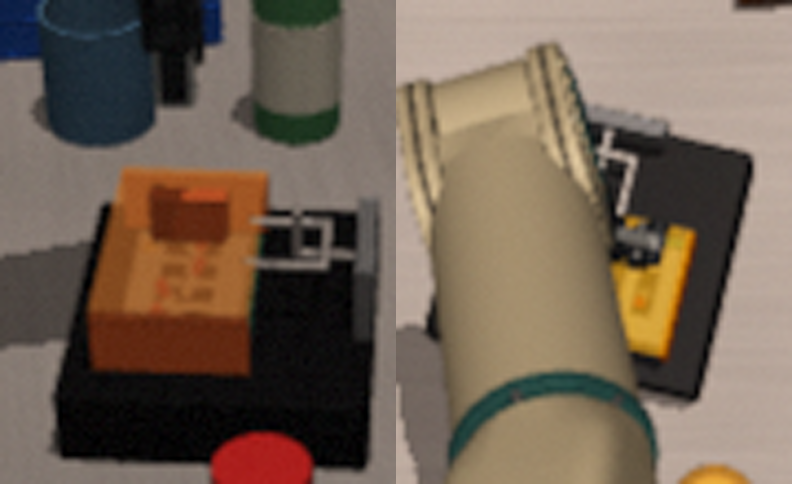

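The side view shows the near fingertip at crop (160–192, 104), i.e. about pixel (275,173.5), above and behind the fin at crop (150–228, 190). The top view is covered by the arm. I'll compare this with the projected tip.

Run:
```python
from h import *
c,s=np.cos(-.219),np.sin(-.219)
tx=np.array([c,s,0]);ty=np.array([s,-c,0]);T=np.array([526.3,183.3,200.8])
for y in(20,27):
  for z in(0,8):
    q=proj("side",np.array([T+ty*y+tx*x+[0,0,z] for x in(-11,11)]));print(y,z,((q-[235,150]+.5)*4.4).round(0).tolist())
from fit import W
for p in([548.4,190,-.218,0],[548.4,192.8,-.218,0],[548.4,190,-.218,-5]):
  q=proj("side",W(p,np.array([[-42,-6,124],[2,-6,124],[-42,-6,92],[2,-6,92.]])));print(((q-[235,150]+.5)*4.4).round(0).tolist())
```

```text
20 0 [[158.0, 100.0], [199.0, 102.0]]
20 8 [[157.0, 88.0], [198.0, 89.0]]
27 0 [[157.0, 107.0], [197.0, 108.0]]
27 8 [[156.0, 94.0], [197.0, 95.0]]
[[150.0, 194.0], [227.0, 196.0], [153.0, 240.0], [228.0, 242.0]]
[[150.0, 191.0], [226.0, 193.0], [153.0, 237.0], [228.0, 239.0]]
[[151.0, 201.0], [227.0, 203.0], [154.0, 247.0], [228.0, 249.0]]
```

>>> nudge_tcp --offsets '[{"dy": -15,"jaw": 40},{"dz": 30,"jaw": 40},{"dz": 30,"jaw": 40},{"dz": 20,"jaw": 40},{"dz": 12,"jaw": 40},{"dz": 9,"jaw": 40},{"jaw": 30},{"jaw": 30},{"jaw": 30}]'

```text
clock: 3.8
eef_pos: [530.1, 200.1, 100.3]
tool_rot: [-3.14, -0.002, -0.218]
force: [-1.0, 0.2, 1.0]
width: 30.0
gripper_force: 0.0
```

```bash
python3 to.py 529.5 198.3 99 -0.218
```

Run:
```python
from h import *
im=ctrl.get_image("side");cv2.imwrite("pics/c2.png",crop(im,235,140,100,110,5))
```

```text
pos [530.1 200.1 100.3] rot [-3.14e+00 -2.00e-03 -2.18e-01] tool d [-0.2  1.9  1.3] rv [-0.001 -0.002 -0.   ]
```

View pics/c2.png

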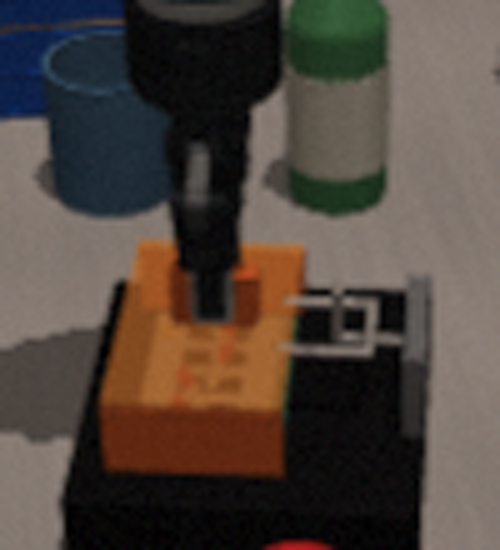

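The near finger, at crop (190–233, 320), stands in front of the fin and is centred on it in x. The guard and bail haven't moved, so I'll close.

>>> nudge_tcp --offsets '[{"dy": 1,"jaw": 22},{"jaw": 22},{"jaw": 0},{"jaw": 0},{"jaw": 0},{"jaw": 0}]'

```text
clock: 4.45
eef_pos: [529.4, 198.7, 99.8]
tool_rot: [-3.141, -0.001, -0.218]
force: [-0.9, -1.7, 5.6]
width: 10.9
gripper_force: 59.4
```

```bash
python3 to.py 529.5 198.3 99 -0.218
```

```text
pos [529.4 198.7  99.8] rot [-3.141e+00 -1.000e-03 -2.180e-01] tool d [0.2 0.4 0.8] rv [-0.    -0.001 -0.   ]
```

>>> nudge_tcp --offsets '[{"dz": -5,"jaw": 0},{"dz": -10,"jaw": 0},{"dz": -10,"jaw": 0},{"dz": -10,"jaw": 0},{"dz": -8,"jaw": 0},{"jaw": 0},{"jaw": 0},{"jaw": 0}]'

```text
clock: 5.25
eef_pos: [528.8, 198.7, 142.0]
tool_rot: [3.141, 0.001, -0.218]
force: [-0.2, -0.5, -1.7]
width: 11.0
gripper_force: 58.6
```

Run:
```python
from h import *
im=ctrl.get_image("side");cv2.imwrite("pics/c3.png",crop(im,235,140,100,110,5))
```

```text
(no output)
```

View pics/c3.png

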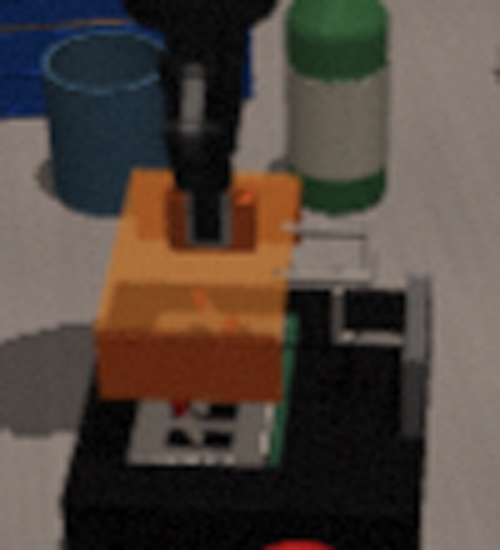

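The guard is lifted level, with the bail (crop rows 230–275) above the hook tip (row 285). I'll draw it forwards and raise it.

>>> nudge_tcp --offsets '[{"dx": -10,"jaw": 0},{"dx": -20,"jaw": 0},{"dx": -20,"jaw": 0},{"dx": -20,"jaw": 0},{"dx": -10,"jaw": 0},{"dz": -20,"jaw": 0},{"dz": -20,"jaw": 0},{"dz": -10,"drz": -0.073,"jaw": 0},{"drz": -0.073,"jaw": 0},{"drz": -0.072,"jaw": 0},{"jaw": 0},{"jaw": 0}]'

```text
clock: 6.5
eef_pos: [450.9, 216.0, 192.2]
tool_rot: [3.142, 0.0, -0.002]
force: [-0.9, 0.3, -0.5]
width: 11.0
gripper_force: 58.6
```

```bash
python3 to.py 594.5 -181 190 0
```

```text
pos [450.9 216.  192.2] rot [ 3.142e+00  0.000e+00 -2.000e-03] tool d [144.4 396.7   2.2] rv [ 0.     0.    -0.002]
```

>>> nudge_tcp --offsets '[{"dx": 6,"dy": 20,"jaw": 0},{"dx": 12,"dy": 35,"jaw": 0},{"dx": 15,"dy": 41,"jaw": 0},{"dx": 15,"dy": 41,"jaw": 0},{"dx": 15,"dy": 41,"jaw": 0},{"dx": 15,"dy": 41,"jaw": 0},{"dx": 15,"dy": 41,"jaw": 0},{"dx": 15,"dy": 41,"jaw": 0},{"dx": 15,"dy": 41,"jaw": 0},{"dx": 13,"dy": 35,"jaw": 0},{"dx": 8,"dy": 20,"jaw": 0},{"jaw": 0}]'

```text
clock: 7.7
eef_pos: [595.1, -186.0, 191.8]
tool_rot: [3.138, -0.0, -0.007]
force: [0.3, -0.2, -0.4]
width: 11.2
gripper_force: 58.7
```

>>> nudge_tcp --offsets '[{"dz": 20,"jaw": 0},{"dz": 30,"jaw": 0},{"dz": 30,"jaw": 0},{"dz": 25,"jaw": 0},{"dz": 15,"jaw": 0},{"jaw": 0},{"jaw": 0},{"jaw": 0}]'

```text
clock: 8.5
eef_pos: [596.0, -181.0, 73.8]
tool_rot: [3.141, -0.003, -0.0]
force: [-0.1, 0.3, -1.6]
width: 10.7
gripper_force: 58.7
```

```bash
python3 to.py 594.5 -181 54 0
```

Run:
```python
from h import *
a=ctrl.get_image("side");b=ctrl.get_image("top");cv2.imwrite("pics/c4.png",np.hstack([crop(a,265,220,150,180,2.6),crop(b,310,180,150,180,2.6)]))
```

```text
pos [ 596.  -181.    73.8] rot [ 3.141e+00 -3.000e-03 -0.000e+00] tool d [-1.6 -0.  19.8] rv [ 0.001 -0.003 -0.   ]
```

View pics/c4.png

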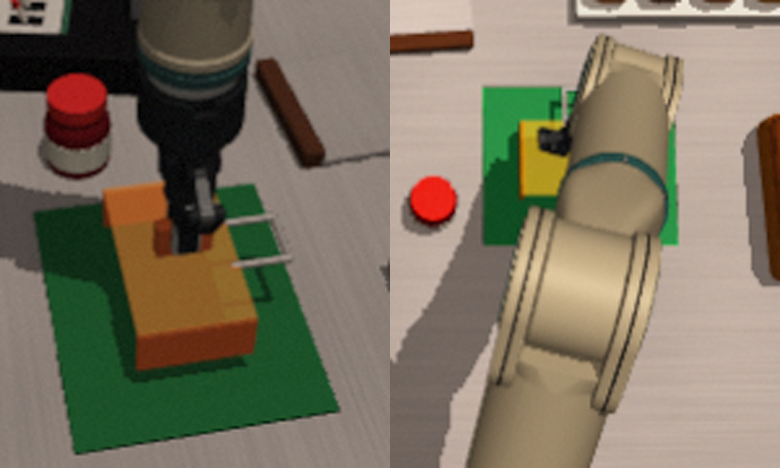

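The guard is held level over the middle of the mat, with its hood at crop (105–257, 185–370) in the side view. The jar and scraper are untouched. I'll lower it in small steps.

>>> nudge_tcp --offsets '[{"dx": -1,"dz": 10,"jaw": 0},{"dz": 6,"jaw": 0},{"dz": 2,"jaw": 0},{"dz": 1,"jaw": 0},{"jaw": 0},{"jaw": 0}]'

```text
clock: 9.2
eef_pos: [593.0, -180.6, 53.8]
tool_rot: [-3.141, 0.002, -0.0]
force: [-2.9, 1.0, 6.6]
width: 10.8
gripper_force: 59.9
```

>>> nudge_tcp --offsets '[{"jaw": 16},{"jaw": 24},{"jaw": 34},{"jaw": 34},{"jaw": 34},{"dz": -20,"jaw": 34},{"dz": -40,"jaw": 34},{"dz": -40,"jaw": 34},{"dz": -40,"jaw": 34},{"jaw": 0}]'

```text
clock: 10.2
eef_pos: [597.7, -182.1, 199.4]
tool_rot: [3.139, -0.011, -0.0]
force: [0.2, 0.1, 1.1]
width: 21.2
gripper_force: 0.0
```

```bash
python3 to.py 460 60 200 -0.218
```

```text
pos [ 597.7 -182.1  199.4] rot [ 3.139 -0.011 -0.   ] tool d [-137.8 -242.1   -2.9] rv [ 0.002 -0.011  0.218]
```

>>> nudge_tcp --offsets '[{"dx": -20,"dy": -12,"jaw": 0},{"dx": -35,"dy": -25,"jaw": 0},{"dx": -35,"dy": -25,"jaw": 0},{"dx": -35,"dy": -25,"jaw": 0},{"dx": -30,"dy": -20,"jaw": 0},{"dx": -15,"jaw": 0},{"jaw": 0},{"jaw": 0}]'

```text
clock: 11.0
eef_pos: [425.1, -74.2, 193.5]
tool_rot: [3.141, -0.002, -0.001]
force: [1.3, 0.3, -0.4]
width: -0.0
gripper_force: 0.0
```

Run:
```python
from h import *
a=ctrl.get_image("side");b=ctrl.get_image("top")
cv2.imwrite("pics/side5.png",a);cv2.imwrite("pics/top5.png",b)
up=np.hstack([crop(a,245,185,80,75,5),crop(b,225,218,80,75,5)])
dn=np.hstack([cv2.resize(a[250:400,250:450],(400,220)),cv2.resize(b[180:300,300:518],(400,220))])
cv2.imwrite("pics/c5.png",np.vstack([up,dn]))
```

```text
(no output)
```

View pics/c5.png

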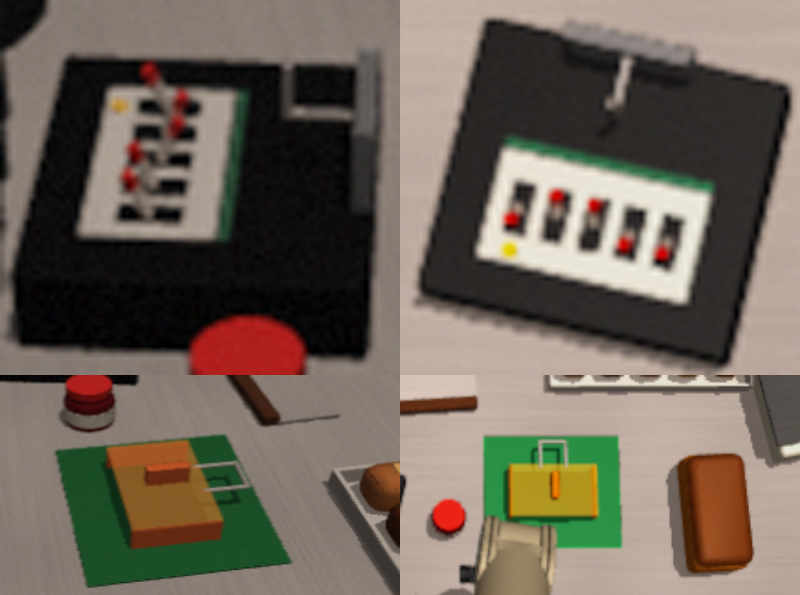

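The guard stands upright mid-mat and the bystanders are unmoved. In the side crop the red tips are at (150,72), (181,97), (176,125), (135,150), (129,180), and in the top crop at (512,219), (557,197), (595,206), (625,245), (663,254). So sw1 is OFF, sw2 ON, sw3 ON, sw4 OFF and sw5 OFF, and I need to flip sw1, sw4 and sw2. I'll refit using the tips.

Run:
```python
from h import *
from fit import W
from scipy.optimize import least_squares
S=[(150,72),(181,97),(176,125),(135,150),(129,180)];T=[(512,219),(557,197),(595,206),(625,245),(663,254)]
cs=lambda p:np.array([(p[0]+.5)/5-.5+245,(p[1]+.5)/5-.5+185]);ct=lambda p:np.array([(p[0]-400+.5)/5-.5+225,(p[1]+.5)/5-.5+218])
L=np.array([[-25+10.5*s,y,75] for s,y in zip((-1,1,1,-1,-1),(48,24,0,-24,-48))],float)
print(np.array([tri(cs(a),ct(b)) for a,b in zip(S,T)]).round(1))
for k in(0,1,2):
  def f(p):
    w=W([p[0],p[1],p[2],0],L);r=[]
    if k!=1:r.append(proj("side",w)-[cs(a) for a in S])
    if k!=0:r.append(proj("top",w)-[ct(a) for a in T])
    return np.ravel(r)
  r=least_squares(f,[548,193,-.218]);print(k,r.x.round(3),np.abs(r.fun).max().round(2))
# orange guard centre on mat, top: mat and bystanders
b=cv2.imread("pics/top5.png")
print(ctrl.read_state()['qpos'].round(2))
```

```text
[[525.2 248.   69. ]
 [538.6 220.2  69.9]
 [532.9 196.7  68.7]
 [508.9 177.9  68.8]
 [503.2 154.5  67.4]]
0 [ 5.47448e+02  1.84770e+02 -2.18000e-01] 0.52
1 [ 5.47349e+02  1.92705e+02 -2.26000e-01] 0.33
2 [ 5.47599e+02  1.90239e+02 -2.21000e-01] 1.63
[ 0.05  0.38  0.08  2.14 -0.05  0.62 -1.41]
```

Create box.py:
```python
import sys
from fit import W; from to import *
p=[548,194.,-.22,0]
a=[float(x) for x in sys.argv[1:]]
w=W(p,np.array([a]))[0];print(w.round(1));to(w,1.351)
R=W([0,0,-.22,0],np.eye(3));s=ctrl.read_state();d=s['eef_pos']-[p[0],p[1],0];print(" in box",(R@d).round(1),"F",s['force'].round(1))
```

```text
(no output)
```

>>> nudge_tcp --offsets '[{"drz": -0.135,"jaw": 0},{"drz": -0.135,"jaw": 0},{"drz": -0.135,"jaw": 0},{"drz": -0.135,"jaw": 0},{"drz": -0.135,"jaw": 0},{"drz": -0.135,"jaw": 0},{"drz": -0.135,"jaw": 0},{"drz": -0.135,"jaw": 0},{"drz": -0.135,"jaw": 0},{"drz": -0.136,"jaw": 0},{"jaw": 0},{"jaw": 0}]'

```text
clock: 12.3
eef_pos: [424.6, -74.2, 193.1]
tool_rot: [3.141, -0.0, 1.346]
force: [-0.0, -0.7, 1.1]
width: -0.0
gripper_force: 0.0
```

```bash
python3 box.py -62 48 150
```

```text
[498.  254.4 150. ]
pos [424.6 -74.2 193.1] rot [ 3.141 -0.     1.346] tool d [336.7  -1.5  43.3] rv [ 0.    -0.    -0.005]
 in box [ -61.9 -288.7  193.1] F [-0.  -0.7  1.1]
```

>>> nudge_tcp --offsets '[{"dx": 20,"jaw": 0},{"dx": 40,"jaw": 0},{"dx": 40,"jaw": 0},{"dx": 45,"jaw": 0},{"dx": 45,"jaw": 0},{"dx": 45,"jaw": 0},{"dx": 45,"dz": 10,"jaw": 0},{"dx": 35,"dz": 20,"jaw": 0},{"dx": 20,"dy": -1,"dz": 14,"jaw": 0},{"dx": 2,"drz": -0.005,"jaw": 0},{"jaw": 0},{"jaw": 0}]'

```text
clock: 13.5
eef_pos: [497.0, 253.7, 149.8]
tool_rot: [3.141, 0.001, 1.353]
force: [-0.2, -0.7, 0.8]
width: -0.5
gripper_force: 0.0
```

```bash
python3 box.py -62 48 71
```

```text
[498.  254.4  71. ]
pos [497.  253.7 149.8] rot [3.141e+00 1.000e-03 1.353e+00] tool d [ 1.   0.8 78.8] rv [0.001 0.001 0.002]
 in box [-62.8  47.1 149.8] F [-0.2 -0.7  0.8]
```

>>> nudge_tcp --offsets '[{"dx": 1,"dz": 20,"jaw": 0},{"dz": 25,"jaw": 0},{"dz": 20,"jaw": 0},{"dz": 14,"jaw": 0},{"jaw": 0},{"jaw": 0},{"jaw": 0}]'

```text
clock: 14.2
eef_pos: [497.6, 256.4, 71.5]
tool_rot: [3.14, -0.001, 1.355]
force: [1.0, 0.8, -0.4]
width: 0.1
gripper_force: 0.0
```

```bash
python3 box.py -42 48 71
```

Run:
```python
from h import *
a=ctrl.get_image("side");b=ctrl.get_image("top")
cv2.imwrite("pics/c6.png",np.hstack([crop(a,235,150,90,105,4.4),crop(b,222,200,90,105,4.4)]))
```

```text
[517.5 250.   71. ]
pos [497.6 256.4  71.5] rot [ 3.140e+00 -1.000e-03  1.355e+00] tool d [-2.  20.8  0.5] rv [ 0.002 -0.001  0.004]
 in box [-62.8  49.9  71.5] F [ 1.   0.8 -0.4]
```

View pics/c6.png

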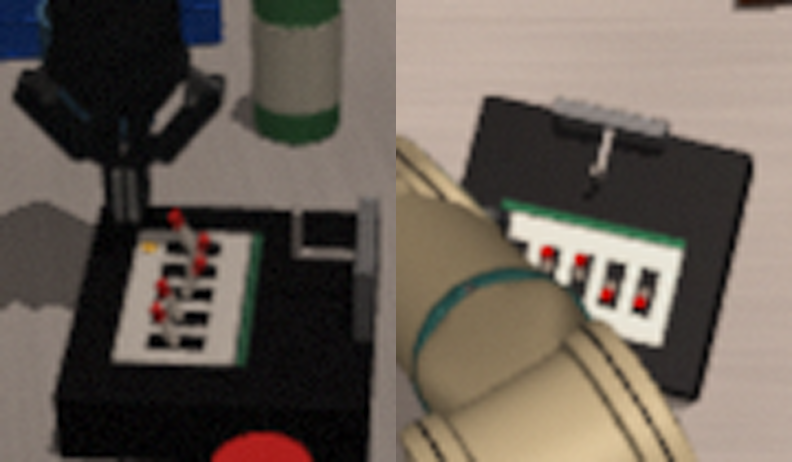

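The closed finger is about 26 mm thick along box x, at crop (103–148, 220), standing in front of lever 1's tip at (176,217), with neighbours clear. Push in steps.

>>> nudge_tcp --offsets '[{"dx": -2,"dy": 8,"jaw": 0},{"dy": 8,"jaw": 0},{"dy": 4,"jaw": 0},{"dy": 3,"jaw": 0},{"dy": 2,"jaw": 0},{"jaw": 0},{"jaw": 0}]'

```text
clock: 15.0
eef_pos: [522.2, 248.4, 72.0]
tool_rot: [3.139, -0.0, 1.355]
force: [-2.1, -2.2, 13.1]
width: -0.3
gripper_force: 6.3
```

```bash
python3 box.py -36 48 71
```

Create look.py:
```python
import sys;from h import *
from fit import W
a=ctrl.get_image("side");hsv=cv2.cvtColor(a,cv2.COLOR_BGR2HSV)
m=cv2.inRange(hsv,(0,150,90),(7,255,255))|cv2.inRange(hsv,(173,150,90),(180,255,255))
m[:190]=0;m[235:]=0;m[:,:260]=0;m[:,300:]=0
n,_,st,ce=cv2.connectedComponentsWithStats(m)
print([(ce[i].round(1).tolist(),int(st[i][4])) for i in range(1,n)])
```

```bash
python3 look.py
```

```text
[523.3 248.7  71. ]
pos [522.2 248.4  72. ] rot [ 3.139 -0.     1.355] tool d [0.5 1.  1. ] rv [ 0.002 -0.     0.004]
 in box [-37.   47.5  72. ] F [-2.1 -2.2 13.1]
[([277.0, 199.5], 2), ([280.7, 204.1], 7), ([279.7, 209.4], 7), ([271.9, 214.7], 7), ([270.6, 220.4], 5)]
```

>>> nudge_tcp --offsets '[{"dy": -6,"jaw": 0},{"dy": -8,"jaw": 0},{"dy": -8,"jaw": 0},{"jaw": 0},{"jaw": 0}]'

```text
clock: 15.55
eef_pos: [499.1, 253.8, 70.2]
tool_rot: [-3.142, 0.0, 1.356]
force: [0.4, 0.4, 0.1]
width: 0.2
gripper_force: 0.0
```

```bash
python3 box.py -36 48 66;python3 look.py
```

```text
[523.3 248.7  66. ]
pos [499.1 253.8  70.2] rot [-3.142  0.     1.356] tool d [ 0.2 24.8  4.2] rv [-0.     0.     0.005]
 in box [-60.8  47.7  70.2] F [0.4 0.4 0.1]
[([274.8, 199.5], 6), ([280.7, 203.7], 3), ([280.0, 206.0], 1), ([279.7, 209.4], 7), ([271.9, 214.7], 7), ([270.8, 220.5], 6)]
```

>>> nudge_tcp --offsets '[{"dz": 8,"jaw": 0},{"dy": 8,"jaw": 0},{"dy": 7,"jaw": 0},{"dy": 4,"jaw": 0},{"jaw": 0},{"jaw": 0}]'

```text
clock: 16.2
eef_pos: [517.9, 249.5, 62.3]
tool_rot: [-3.142, -0.0, 1.355]
force: [-0.2, 0.0, -0.3]
width: 0.1
gripper_force: 0.0
```

```bash
python3 box.py -36 48 62;python3 look.py
```

```text
[523.3 248.7  62. ]
pos [517.9 249.5  62.3] rot [-3.142 -0.     1.355] tool d [0.4 5.5 0.3] rv [-0.    -0.     0.004]
 in box [-41.5  47.6  62.3] F [-0.2  0.  -0.3]
[([282.0, 199.0], 1), ([281.0, 201.0], 1), ([281.0, 203.8], 4), ([280.0, 206.0], 1), ([279.7, 209.4], 7), ([271.7, 214.5], 6), ([270.8, 220.5], 6)]
```

>>> nudge_tcp --offsets '[{"dy": 3,"jaw": 0},{"jaw": 0},{"dy": -6,"jaw": 0},{"dy": -10,"jaw": 0},{"dy": -6,"jaw": 0},{"dz": -10,"jaw": 0},{"dz": -30,"jaw": 0},{"jaw": 0},{"jaw": 0}]'

```text
clock: 17.15
eef_pos: [500.0, 254.0, 103.5]
tool_rot: [3.14, -0.001, 1.356]
force: [-0.7, 0.0, -1.1]
width: -0.5
gripper_force: 0.0
```

```bash
python3 box.py -62 -24 100;python3 look.py
```

```text
[482.3 184.1 100. ]
pos [500.  254.  103.5] rot [ 3.140e+00 -1.000e-03  1.356e+00] tool d [-72.   -2.4   3.4] rv [ 0.002 -0.001  0.005]
 in box [-60.   48.  103.5] F [-0.7  0.  -1.1]
[([281.8, 198.6], 5), ([281.0, 201.0], 1), ([280.7, 203.7], 3), ([280.0, 206.0], 1), ([279.7, 209.4], 7), ([271.9, 214.7], 7), ([270.8, 220.5], 6)]
```

Lever 1's tip has moved to (281.8,198.6), so it is ON. Lever 4 next.

>>> nudge_tcp --offsets '[{"dx": -20,"dy": -2,"jaw": 0},{"dx": -30,"jaw": 0},{"dx": -22,"jaw": 0},{"jaw": 0},{"dz": 10,"jaw": 0},{"dz": 20,"jaw": 0},{"dz": 11,"jaw": 0},{"jaw": 0},{"jaw": 0}]'

```text
clock: 18.1
eef_pos: [481.7, 184.5, 61.0]
tool_rot: [-3.141, 0.0, 1.357]
force: [-0.1, -0.6, 0.1]
width: 0.3
gripper_force: 0.0
```

```bash
python3 box.py -40 -24 62;python3 look.py
```

```text
[503.7 179.3  62. ]
pos [481.7 184.5  61. ] rot [-3.141  0.     1.357] tool d [-0.4 22.6 -1.1] rv [-0.001  0.     0.006]
 in box [-62.6 -23.8  61. ] F [-0.1 -0.6  0.1]
[([281.8, 198.6], 5), ([281.0, 201.0], 1), ([280.7, 203.7], 3), ([280.0, 206.0], 1), ([280.3, 209.3], 3), ([271.8, 215.0], 6), ([270.6, 220.0], 9)]
```

>>> nudge_tcp --offsets '[{"dy": 8,"jaw": 0},{"dy": 8,"jaw": 0},{"dy": 5,"jaw": 0},{"dy": 3,"jaw": 0},{"jaw": 0}]'

```text
clock: 18.65
eef_pos: [506.1, 178.3, 61.4]
tool_rot: [3.141, -0.0, 1.355]
force: [0.6, 0.2, -0.3]
width: -0.2
gripper_force: 0.0
```

```bash
python3 look.py
```

```text
[([280.0, 209.0], 1), ([279.3, 214.7], 3), ([270.4, 219.9], 10)]
```

>>> nudge_tcp --offsets '[{"jaw": 0},{"dy": -8,"jaw": 0},{"dy": -10,"jaw": 0},{"dy": -6,"jaw": 0},{"dz": -10,"jaw": 0},{"dz": -40,"jaw": 0},{"dz": -40,"jaw": 0},{"jaw": 0},{"jaw": 0}]'

```text
clock: 19.6
eef_pos: [482.7, 183.9, 152.9]
tool_rot: [3.139, -0.001, 1.356]
force: [-0.1, 0.3, 0.6]
width: 0.0
gripper_force: 0.0
```

```bash
python3 box.py 6 24 150;python3 look.py
```

```text
[559.1 216.1 150. ]
pos [482.7 183.9 152.9] rot [ 3.139e+00 -1.000e-03  1.356e+00] tool d [47.8 67.7  3.1] rv [ 0.003 -0.001  0.005]
 in box [-61.5 -24.1 152.9] F [-0.1  0.3  0.6]
[([281.8, 198.6], 5), ([281.0, 201.0], 1), ([280.7, 203.7], 3), ([280.0, 206.0], 1), ([279.7, 209.4], 7), ([279.1, 214.6], 7), ([270.8, 220.5], 6)]
```

Lever 4's tip is now at (279.1,214.6), ON. For lever 2 I approach from the rear with y shifted to +28 for more hook clearance.

>>> nudge_tcp --offsets '[{"dx": 20,"dy": 20,"jaw": 0},{"dx": 20,"dy": 25,"jaw": 0},{"dx": 12,"dy": 21,"jaw": 0},{"drz": -0.005,"jaw": 0},{"jaw": 0},{"jaw": 0}]'

```text
clock: 20.25
eef_pos: [555.8, 219.7, 150.3]
tool_rot: [-3.139, 0.002, 1.361]
force: [0.1, -0.4, 0.7]
width: -0.2
gripper_force: 0.0
```

```bash
python3 box.py 5 28 64;python3 look.py
```

```text
[559.  220.2  64. ]
pos [555.8 219.7 150.3] rot [-3.139e+00  2.000e-03  1.361e+00] tool d [ 1.4  3.2 86.3] rv [-0.003  0.002  0.01 ]
 in box [  2.   26.8 150.3] F [ 0.1 -0.4  0.7]
[([282.0, 199.0], 1), ([281.0, 203.8], 4), ([280.0, 206.0], 1), ([279.9, 209.2], 8), ([279.3, 214.3], 6), ([270.8, 220.5], 6)]
```

>>> nudge_tcp --offsets '[{"dx": 1,"dy": 3,"drz": 0.01,"jaw": 0},{"dz": 20,"jaw": 0},{"dz": 25,"jaw": 0},{"jaw": 0},{"jaw": 0},{"jaw": 0}]'

```text
clock: 20.9
eef_pos: [561.4, 221.2, 107.5]
tool_rot: [3.14, -0.001, 1.351]
force: [-0.1, 0.3, 0.4]
width: -0.3
gripper_force: 0.0
```

```bash
python3 box.py 5 28 64;python3 - <<'E'
from h import *
a=ctrl.get_image("side")
cv2.imwrite("pics/c7.png",crop(a,235,140,100,110,5))
E
```

```text
[559.  220.2  64. ]
pos [561.4 221.2 107.5] rot [ 3.140e+00 -1.000e-03  1.351e+00] tool d [-1.5 -2.2 43.5] rv [ 0.002 -0.001 -0.   ]
 in box [  7.1  29.5 107.5] F [-0.1  0.3  0.4]
```

View pics/c7.png

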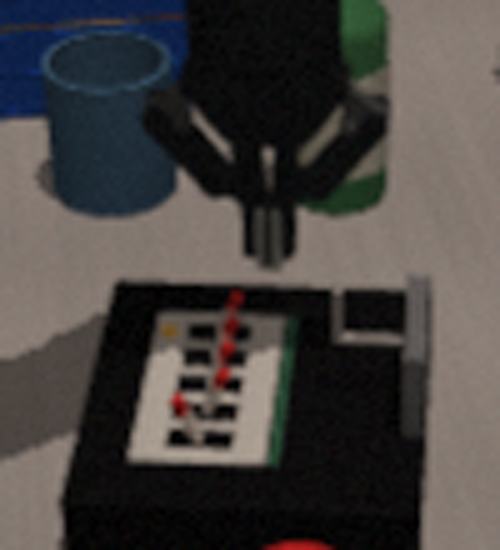

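Levers 1–4 lean to the rear and 5 to the front. The finger at crop (268,268) descends behind lever 2, and the knuckles clear the hook (tip at crop (335,290)).

>>> nudge_tcp --offsets '[{"dx": -1,"dy": -1,"dz": 10,"jaw": 0},{"dz": 15,"jaw": 0},{"dz": 12,"jaw": 0},{"dz": 6,"jaw": 0},{"jaw": 0},{"jaw": 0}]'

```text
clock: 21.55
eef_pos: [559.4, 220.2, 63.0]
tool_rot: [-3.141, 0.0, 1.351]
force: [0.2, 0.3, 0.0]
width: -0.0
gripper_force: 0.0
```

```bash
python3 box.py -12 28 64;python3 look.py
```

```text
[542.4 223.9  64. ]
pos [559.4 220.2  63. ] rot [-3.141  0.     1.351] tool d [ -0.  -17.4  -1. ] rv [-0.  0. -0.]
 in box [ 5.4 28.  63. ] F [0.2 0.3 0. ]
[([280.7, 203.7], 3), ([279.9, 209.2], 8), ([279.1, 214.6], 7), ([270.8, 220.5], 6)]
```

>>> nudge_tcp --offsets '[{"dy": -6,"jaw": 0},{"dy": -6,"jaw": 0},{"dy": -4,"jaw": 0},{"dy": -2,"jaw": 0},{"jaw": 0}]'

```text
clock: 22.1
eef_pos: [541.5, 224.2, 63.5]
tool_rot: [-3.142, -0.0, 1.351]
force: [0.8, 0.1, 0.4]
width: 0.1
gripper_force: 0.0
```

```bash
python3 look.py
```

```text
[([273.0, 203.5], 2), ([274.0, 206.0], 1), ([279.8, 209.1], 9), ([279.0, 214.6], 7), ([270.6, 220.4], 5)]
```

>>> nudge_tcp --offsets '[{"jaw": 0},{"dy": 6,"jaw": 0},{"dy": 8,"jaw": 0},{"dy": 4,"jaw": 0},{"dz": -10,"jaw": 0},{"dz": -40,"jaw": 0},{"dz": -40,"jaw": 0},{"dy": -10,"dz": -40,"jaw": 0},{"dy": -40,"jaw": 0},{"dy": -40,"jaw": 0},{"dy": -20,"jaw": 0},{"jaw": 0}]'

```text
clock: 23.35
eef_pos: [448.9, 245.1, 194.4]
tool_rot: [-3.14, 0.0, 1.355]
force: [0.1, -0.4, -0.2]
width: -0.0
gripper_force: 0.0
```

```bash
python3 look.py
```

```text
[([281.8, 198.6], 5), ([281.0, 201.0], 1), ([273.8, 203.8], 9), ([280.0, 209.3], 7), ([279.1, 214.6], 7), ([270.8, 220.5], 6)]
```

Run:
```python
from h import *
a0=cv2.imread("pics/side0.png");a=ctrl.get_image("side");b=ctrl.get_image("top")
for k,(x,y,w,h) in dict(jar=(278,245,34,42),loaf=(272,405,145,75),brown=(198,312,42,38),scraper=(358,238,65,48),bottle=(288,115,30,70),pale=(200,240,34,32),mug=(240,143,34,40)).items():
    print(k,np.abs(a[y:y+h,x:x+w].astype(int)-a0[y:y+h,x:x+w]).mean().round(1),end=" ")
for n,im in(("side",a),("top",b)):
    hsv=cv2.cvtColor(im,cv2.COLOR_BGR2HSV);m=cv2.inRange(hsv,(5,150,60),(26,255,255))
    x,y,w,h=(280,285,100,100) if n=="side" else (342,210,82,66)
    k=np.zeros_like(m);k[y:y+h,x:x+w]=m[y:y+h,x:x+w]
    c=max(cv2.findContours(k,0,2)[0],key=cv2.contourArea);r=cv2.boundingRect(c)
    print(n,"guard bbox",r,"pred panel/feet corners",proj(n,[[590+i*45,-181+j*75,z] for i in(-1,1) for j in(-1,1) for z in(4,46)]).round(0).astype(int).tolist())
```

```text
jar 3.2 loaf 2.9 brown 3.5 scraper 3.9 bottle 3.1 pale 4.0 mug 6.6 side guard bbox (303, 294, 59, 75) pred panel/feet corners [[317, 368], [317, 355], [304, 311], [304, 298], [361, 361], [363, 348], [343, 306], [344, 293]]
top guard bbox (359, 229, 49, 29) pred panel/feet corners [[407, 257], [409, 255], [360, 257], [361, 255], [406, 229], [408, 227], [360, 230], [360, 227]]
```

```bash
python3 -c "
from cell import ctrl;print(ctrl.finish_job())"
```

```text
the job is handed in; nothing more can be done
None
```

I handed the job in at about 23.5 s: the guard is unhooked and stands upright in the middle of the mat, clear of the gripper, and the switches read ON, OFF, ON, ON, OFF in the last camera check, with no sign of the bystanders having moved (the mug's image differed slightly, most likely the arm's shadow).

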